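# Find the warped jar lid and put it out

### The job

Three wooden jar lids lie at the front of the little two-tier shelf, and one of them is warped, so it rocks. Working from the left lid to the right one, press down on the front rim of each to see whether it lies steady or rocks, then take the lid that rocks by its knob, set it down flat in the red tray and let go. Leave the two steady lids lying where they are, drop nothing, and do not disturb the things around them.

Things in the scene. Friction and masses are not known exactly. Their poses are not given: they have to be found in the camera images.
- lid_a: round dark wooden jar lid, 100 mm across, 0.16 to 0.24 kg; origin at the centre of its underside, z up. The rim's top is 17 mm above the origin; a black knob 28 mm across rises from 17 to 62 mm. One of lid_a, lid_b, lid_c (pressing shows which) has a bowed underside: pressed at the rim it tips 6 to 9 degrees that way under less than 2 N, the rim sinking about 4 mm, and rights itself when let go. The others stay still.
- lid_b: round dark wooden jar lid, 100 mm across, 0.16 to 0.24 kg; origin at the centre of its underside, z up. The rim's top is 17 mm above the origin; a black knob 28 mm across rises from 17 to 62 mm. One of lid_a, lid_b, lid_c (pressing shows which) has a bowed underside: pressed at the rim it tips 6 to 9 degrees that way under less than 2 N, the rim sinking about 4 mm, and rights itself when let go. The others stay still.
- lid_c: round dark wooden jar lid, 100 mm across, 0.16 to 0.24 kg; origin at the centre of its underside, z up. The rim's top is 17 mm above the origin; a black knob 28 mm across rises from 17 to 62 mm. One of lid_a, lid_b, lid_c (pressing shows which) has a bowed underside: pressed at the rim it tips 6 to 9 degrees that way under less than 2 N, the rim sinking about 4 mm, and rights itself when let go. The others stay still.
- rack: fixed two-tier wooden shelf; origin on the worktop under its middle, -x its open front, +y its left, z up. Lower deck: x -130 to 90 mm, y -280 to 280 mm, top at z 15 mm. Thin posts at y = -268 and 268 mm, x -30 and 82 mm. The lids lie on the deck near x = -52 mm, one each near y = 135 (left), 0 (middle) and -135 mm (right)
- rack_edge (a point): middle of the lower front edge of the rack's upper board, which spans x -65 to 90 mm of the rack, 560 mm in y, underside at z 175 mm, top at z 190 mm. It hangs over the knobs, so a gripper pointing straight down does not fit over them: come from the front, the tool leaning back towards the robot by 30 to 45 degrees, and draw back the same way. Axes as the rack's
- tray: fixed red open tray, 170 x 170 mm outside, walls 4 mm thick and 22 mm high, inner floor 4 mm above the worktop; origin on the worktop under its centre, sides along its x and y; nothing stands above it
- jar_low: spice jar with a yellow lid, 45 mm across, 75 mm high, on the lower deck behind the lids; bystander, loose, leave it alone; origin at the centre of its underside
- jar_tall: spice jar with a black lid, 47 mm across, 125 mm high, on the lower deck behind the lids; bystander, loose, leave it alone; origin at the centre of its underside
- coffee: brown-filled glass jar with a black lid, 67 mm across, 165 mm high, on the upper board; bystander, loose, leave it alone; origin at the centre of its underside
- canister: black canister, 102 mm across, 126 mm high, on the upper board; bystander, loose, leave it alone; origin at the centre of its underside
- glass: clear tumbler, 79 mm across, 90 mm high, on the worktop to the right; bystander, loose, leave it alone; origin at the centre of its underside
Things that resemble listed ones, but are neither listed nor needed, are in the scene too. Leave any blue or yellow look-alike of the lid_b alone. Leave any orange look-alike of the lid_c alone.

How it is judged (in metres and radians):
On the way, in this order (a step that is already met when the one before it is completed fails the run):
1. the left lid is pressed down on its rim (((y of lid_a in the frame of rack above 0.08 m and contact force between the fingers and lid_a above 2 N and contact force between lid_a and rack above 4 N and horizontal distance between the grasp point and lid_a above 0.02 m) or (y of lid_b in the frame of rack above 0.08 m and contact force between the fingers and lid_b above 2 N and contact force between lid_b and rack above 4 N and horizontal distance between the grasp point and lid_b above 0.02 m and angle between lid_b's own z axis and vertical above 0.06 rad) or (y of lid_c in the frame of rack above 0.08 m and contact force between the fingers and lid_c above 2 N and contact force between lid_c and rack above 4 N and horizontal distance between the grasp point and lid_c above 0.02 m))), for 0.1 s.
2. the middle lid is pressed down on its rim (((y of lid_a in the frame of rack between -0.05 and 0.05 m and contact force between the fingers and lid_a above 2 N and contact force between lid_a and rack above 4 N and horizontal distance between the grasp point and lid_a above 0.02 m) or (y of lid_b in the frame of rack between -0.05 and 0.05 m and contact force between the fingers and lid_b above 2 N and contact force between lid_b and rack above 4 N and horizontal distance between the grasp point and lid_b above 0.02 m and angle between lid_b's own z axis and vertical above 0.06 rad) or (y of lid_c in the frame of rack between -0.05 and 0.05 m and contact force between the fingers and lid_c above 2 N and contact force between lid_c and rack above 4 N and horizontal distance between the grasp point and lid_c above 0.02 m))), for 0.1 s.
3. the right lid is pressed down on its rim (((y of lid_a in the frame of rack below -0.08 m and contact force between the fingers and lid_a above 2 N and contact force between lid_a and rack above 4 N and horizontal distance between the grasp point and lid_a above 0.02 m) or (y of lid_b in the frame of rack below -0.08 m and contact force between the fingers and lid_b above 2 N and contact force between lid_b and rack above 4 N and horizontal distance between the grasp point and lid_b above 0.02 m and angle between lid_b's own z axis and vertical above 0.06 rad) or (y of lid_c in the frame of rack below -0.08 m and contact force between the fingers and lid_c above 2 N and contact force between lid_c and rack above 4 N and horizontal distance between the grasp point and lid_c above 0.02 m))), for 0.1 s.
At the end, for the whole second after the job is handed in: the lid that rocks lies in the tray on its floor, knob up and flat (within 10 degrees), released and at rest, its middle within 35 mm of the tray's middle each way; the two steady lids lie flat on the rack within 30 mm of where they began (x of lid_b in the frame of tray between -0.035 and 0.035 m and y of lid_b in the frame of tray between -0.035 and 0.035 m and z of lid_b in the frame of tray below 0.01 m and angle between lid_b's own z axis and vertical below 0.17 rad and linear speed of each of lid_b, lid_a, lid_c below 0.03 m/s and contact force between the fingers and lid_b below 0.1 N and distance of each of lid_a, lid_c from where it was at the start of the episode below 0.03 m and angle between each of lid_a, lid_c's own z axis and vertical below 0.08 rad); the robot touches nothing.
It fails at once if a lid is dropped or knocked (moves faster than 0.5 m/s with no finger touching it) ((linear speed of lid_a above 0.5 m/s and contact force between the fingers and lid_a below 0.05 N) or (linear speed of lid_b above 0.5 m/s and contact force between the fingers and lid_b below 0.05 N) or (linear speed of lid_c above 0.5 m/s and contact force between the fingers and lid_c below 0.05 N)).
It fails at once if a lid turns over (angle between any of lid_a, lid_b, lid_c's own z axis and vertical above 1 rad).
It fails at once if a jar, the canister or the glass is shifted by more than 40 mm or tipped over (distance of any of jar_low, jar_tall, coffee, canister, glass from where it was at the start of the episode above 0.04 m or angle between any of jar_low, jar_tall, coffee, canister, glass's own z axis and vertical above 0.5 rad).
It also fails if it takes over 67 s, if anything falls off the work surface, if the arm or the gripper's body presses on something with over 40 N, if the wrist force passes 120 N, or if a joint passes its speed limit or range.

### The arm

A 6-joint arm with a two-finger parallel gripper is mounted at the origin on a cart in front of the work surface, level with it; the furniture and walls round the work are solid. World frame = base frame: x ahead of the robot, y to its left, z up, the work surface at z = 0. Lengths are in m, angles in degrees, forces in N, time in s.
With the tool pointing down it reaches from about 0.3 to 0.825 m from the base axis. Payload 5.4 kg.
Tool frame: the origin (TCP) lies between the finger pads; the fingertips stand 11 mm ahead of it and the grasp point (between the pads) lies 8 mm behind it (manip.finger_overhang is the distance from the TCP to the fingertips, in m); z points along the fingers, y is the line along which they close (so a half turn about z gives the same grasp; the last joint's range is limited). The gripper opens to 92 mm and grips with 3 to 60 N. Pads are 20 mm wide; open, the fingers measure 128 mm over their backs; the gripper's body (75 mm by 189 mm) begins 69 mm behind the grasp point.
Start: joints at [53.394, 9.076, 91.501, -0, 79.423, -12.038], TCP at [0.239, 0.523, 0.226] pointing down, gripper open.
Joint ranges: [-166.64, 166.64], [-54.1, 131.32], [10.49, 154.53], [-73.88, 253.88], [9.74, 151.15], [-171.62, 171.62]. Speed limits (degrees/s): [147.25, 147.25, 180, 180, 180, 180].

### API

Orientations are given as a 3x3 rotation matrix whose columns are the frame's x, y, z axes.
In Python, from workcell import manip, viewer, workorder gives the robot as it stands.
- The arm moves only by the shell command python3 -m crank 'ROWS'. ROWS is text: rows parted by semicolons, each of 7 numbers parted by spaces: the closure, from -1 (fully open) to 1 (shut), then the shift along the world's x, y, z in mm, then the turn, a rotation vector about the world's x, y, z in degrees. In form: fingers tx ty tz ax ay az; .... A call has 1 to 8 rows; each row shifts and turns the commanded pose from where the row before left it; what a row does not reach is not made up. A row lasts 1/10 s, in which the tool goes at most 50 mm and 8.59 degrees, less where a joint would pass 70% of its speed; a pose out of reach is approached as far as the arm can. A call with a gripper value outside its range is refused whole. The fingers move at their own pace and stop on an object; the grip force is fixed at half the most. Time passes only in rows, so rows that do not move let the fingers close. It gives the time, the measured TCP pose, the force, the opening and the grip force at its end, in the units of the state.
- manip.observe(): the state, without advancing time (a new reading comes with each control period).
- viewer.grab_frame(name): name is "side" or "top" or "wrist"; returns a dict with "color" (420x560x3 uint8, red, green, blue), "mtx" (3x3 intrinsics, pixels), "R" (3x3) and "t" (3): a world point X has camera coordinates R X + t. Camera axes: x right, y down, z forward; pixel columns grow to the right and rows downward; lengths in m; the calibration is good to about 2 mm. A picture is of the moment at which its call begins. There is no depth.
- workorder.finish_job(): hands the job in; it is judged then, once.
The state is a dict: "time": time; "joint_pos": joint angles; "dq": joint speeds; "effort": joint torques, N m; "tcp_pos": TCP position; "eef_rot": TCP orientation; "force": force on the tool from outside, world axes, zero at the start; "moment": the same for the moment, N m; "gripper_width": finger opening in m; "finger_force": force on a finger pad.
Only numpy, scipy, OpenCV 4.12 (cv2) and the standard library are available. Lean on these libraries where they do the work, as an engineer would, in place of code of your own. Each camera call takes 0.05 s, during which the arm holds its last target. There are 200 camera calls.

## Working session

There is one attempt and no reset: what is moved stays moved. The work goes in short steps, Python scripts to look and compute and a shell command to move; the robot and the scene stay as the last step left them, time stands still between calls to the robot, and variables do not carry over. Pictures are saved under pics/ and viewed, at most 10 in all, crops included, and the job is handed in when it is done.

```bash
mkdir -p pics; ls; python3 - <<'E'
from workcell import manip, viewer
import cv2, numpy as np
for n in ("top","side"):
    f=viewer.grab_frame(n); cv2.imwrite(f"pics/{n}0.png",cv2.resize(f["color"][:,:,::-1],(800,600)))
    print(n,np.round(f["mtx"],1).tolist(),np.round(f["R"],4).tolist(),np.round(f["t"],4).tolist())
s=manip.observe(); print(s["tcp_pos"],np.round(s["eef_rot"],3).tolist(),s["force"],manip.finger_overhang)
E
```

```text
pics
top [[461.3, 0.0, 279.2], [0.0, 461.3, 211.1], [0.0, 0.0, 1.0]] [[0.4255, -0.905, -0.0026], [-0.7706, -0.3608, -0.5253], [0.4745, 0.2255, -0.8509]] [-0.2169, 0.5116, 1.2374]
side [[388.5, 0.0, 281.2], [0.0, 388.5, 208.9], [0.0, 0.0, 1.0]] [[0.6247, -0.7809, -0.0072], [-0.4021, -0.3138, -0.8602], [0.6694, 0.5402, -0.51]] [-0.2936, 0.3553, 0.9992]
[0.23875126 0.52249697 0.22474217] [[-0.909, 0.416, -0.001], [0.416, 0.909, -0.001], [0.0, -0.002, -1.0]] [ 0.73797306  0.06275035 -0.49887652] 0.011
```

View pics/top0.png

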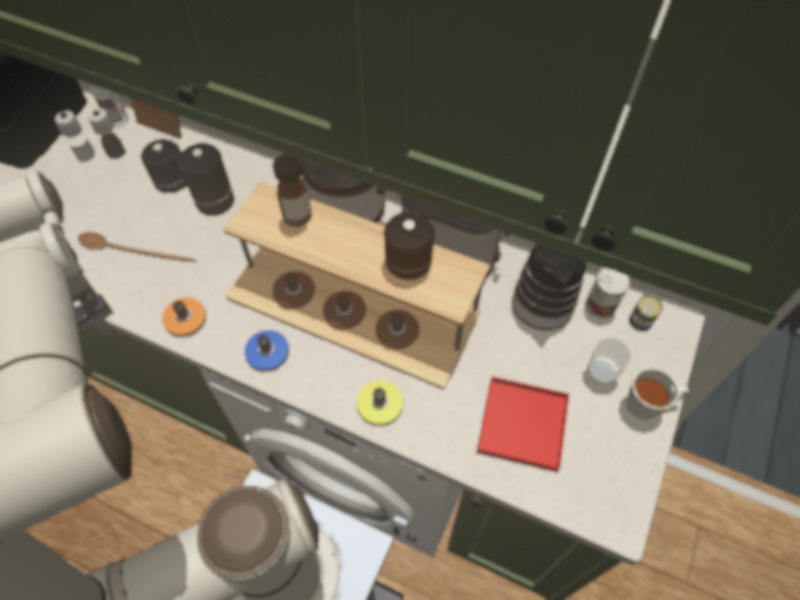

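View pics/side0.png

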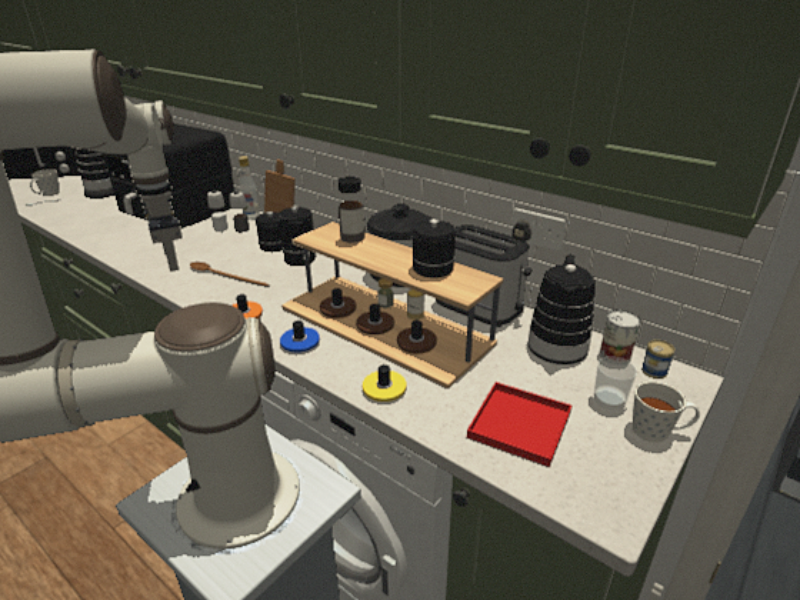

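The three dark brown lids on the lower deck are at about (293,290), (345,309) and (398,328) in the top view. They fit the description: dark wood, on the rack. The orange (184,316), blue (266,350) and yellow (380,402) ones on the worktop are look-alikes to leave alone. The red tray is at (523,423). I'll confirm the lids in an enlarged crop.

```bash
python3 - <<'E'
import cv2
from workcell import viewer
f=viewer.grab_frame("top")["color"][:,:,::-1]
cv2.imwrite("pics/topc.png",cv2.resize(f[125:275,150:350],(800,600),interpolation=cv2.INTER_CUBIC))
f=viewer.grab_frame("side")["color"][:,:,::-1]
cv2.imwrite("pics/sidec.png",cv2.resize(f[150:285,190:370],(800,600),interpolation=cv2.INTER_CUBIC))
E
```

```text
(no output)
```

View pics/topc.png

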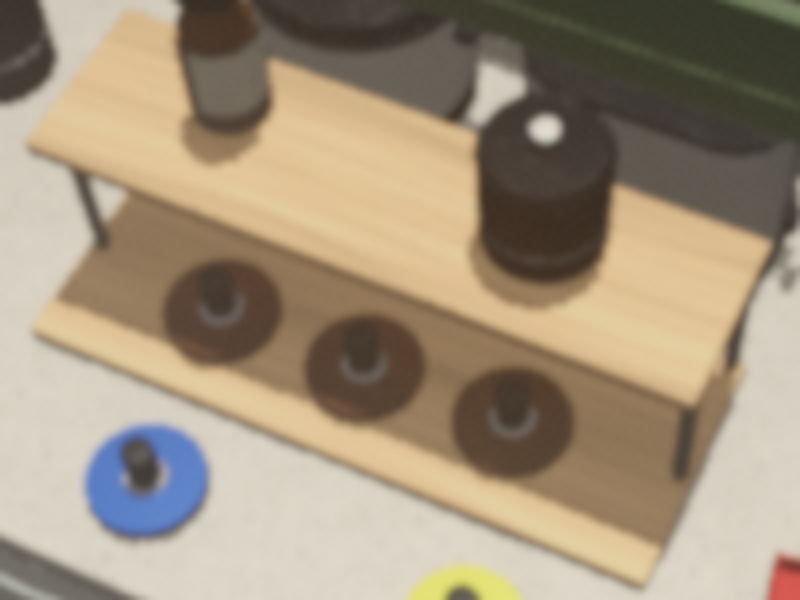

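View pics/sidec.png

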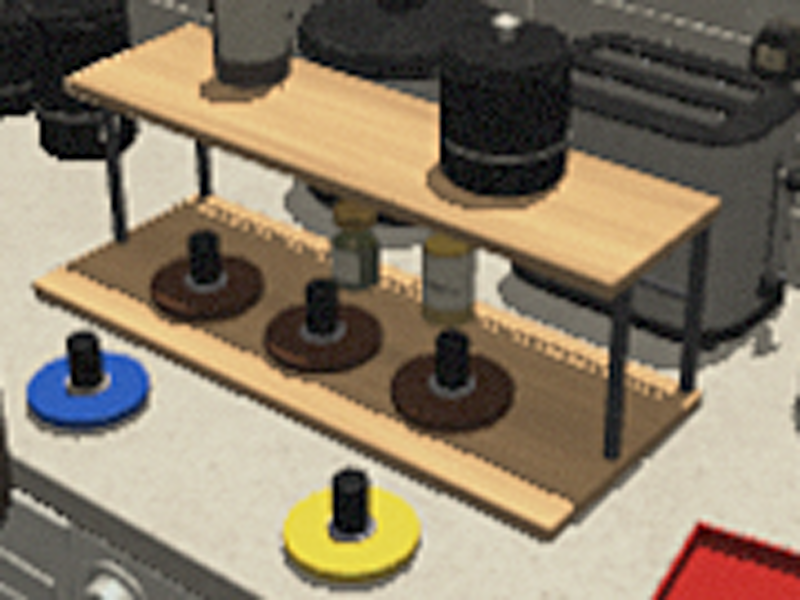

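The crops show three plain dark lids on the deck and confirm they are the ones meant. Top crop lid centres are (222,310), (365,367), (513,420); side crop (207,287), (323,337), (452,392). The blue and yellow look-alikes are on the worktop in front.

```bash
cat > h.py <<'E'
import numpy as np
from workcell import viewer
def ray(f,p,z):
    K,R,t=(np.array(f[k]) for k in("mtx","R","t"))
    d=R.T@np.linalg.inv(K)@np.array([p[0],p[1],1.]); c=-R.T@t
    return np.round((c+d*(z-c[2])/d[2])*1000,1)
E
python3 - <<'E'
from h import *
T=viewer.grab_frame("top");S=viewer.grab_frame("side")
t=lambda u,v:(150+u/4-.4,125+v/4-.4)
s=lambda u,v:(190+u/4.444-.4,150+v/4.444-.4)
for a,b in(((222,310),(207,287)),((365,367),(323,337)),((513,420),(452,392))): print("lid",ray(T,t(*a),.028),ray(S,s(*b),.028))
for a,b in(((220,277),(204,236)),((363,330),(321,285)),((515,383),(453,337))): print("knobtop",ray(T,t(*a),.077),ray(S,s(*b),.077))
print("deckL",ray(T,t(35,330),.012),ray(S,s(35,287),.012)); print("deckR",ray(T,t(650,578),.012),ray(S,s(552,532),.012))
print("boardL",ray(T,t(28,148),.18),ray(S,s(68,85),.18));print("boardR",ray(T,t(697,400),.18),ray(S,s(615,285),.18))
for p in((493,380),(568,392),(556,467),(480,455)):print("trayT",ray(T,(p[0]*.7,p[1]*.7),.022))
for p in((502,385),(571,405),(550,460),(469,432)):print("trayS",ray(S,(p[0]*.7,p[1]*.7),.022))
for n,p,z in (("yellow",(384,385),.01),("blue",(299,340),.01)):print(n,ray(S,(p[0]*.7,p[1]*.7),z))
E
```

```text
lid [547.7 290.9  28. ] [549.2 286.8  28. ]
lid [549.1 157.   28. ] [551.3 154.4  28. ]
lid [555.5  26.2  28. ] [554.1  21.5  28. ]
knobtop [550.1 286.3  77. ] [552.5 289.1  77. ]
knobtop [554.3 157.5  77. ] [553.4 156.3  77. ]
knobtop [561.3  26.9  77. ] [558.   23.8  77. ]
deckL [471.8 430.3  12. ] [472.8 427.2  12. ]
deckR [ 481.8 -125.7   12. ] [ 477.2 -128.    12. ]
boardL [537.9 434.9 180. ] [545.1 437.9 180. ]
boardR [ 548.9 -123.   180. ] [ 555.3 -120.6  180. ]
trayT [ 530.1 -215.    22. ]
trayT [ 571.7 -369.9   22. ]
trayT [ 404.8 -397.6   22. ]
trayT [ 363.2 -250.6   22. ]
trayS [ 539.4 -228.3   22. ]
trayS [ 571.7 -375.1   22. ]
trayS [ 403.9 -408.2   22. ]
trayS [ 372.  -249.7   22. ]
yellow [389.3 -13.7  10. ]
blue [391.4 269.1  10. ]
```

Lids found, in mm: left (550,287), middle (552,156), right (557,24). The rack is square to x, with the board's front edge near x 543. The tray centre is about (470,-312). I'll move to a point in front of the left lid, tilting 40° with the fingers shut.

```bash
python3 -m crank '1 25 -28 0 0 0 8.2; 1 25 -28 0 0 0 8.2; 1 25 -28 0 0 0 8.2; 1 30 -30 -20 0 -8 0; 1 30 -30 -20 0 -8 0; 1 30 -30 -20 0 -8 0; 1 30 -30 -20 0 -8 0; 1 30 -31 -20 0 -8 0'; python3 -m crank '1 0 0 0 0 0 0;1 0 0 0 0 0 0'; python3 -c "
from workcell import manip
print(manip.observe()['eef_rot'].round(3))"
```

```text
time: 1.1
tcp_pos: [0.4607, 0.2908, 0.1287]
eef_rot: [[-0.776, 0.003, 0.631], [0.001, 1.0, -0.003], [-0.631, -0.002, -0.776]]
force: [1.1, -0.9, -0.2]
gripper_width: 0.03
finger_force: 0.0
time: 1.3
tcp_pos: [0.4604, 0.2913, 0.1289]
eef_rot: [[-0.78, 0.006, 0.626], [0.003, 1.0, -0.006], [-0.626, -0.003, -0.78]]
force: [1.1, -0.4, 0.5]
gripper_width: 0.0139
finger_force: 0.0
[[-0.78   0.006  0.626]
 [ 0.003  1.    -0.006]
 [-0.626 -0.003 -0.78 ]]
```

```bash
python3 -m crank '1 25 -2 -25 0 0 0; 1 25 -2 -25 0 0 0; 1 0 0 -15 0 0 0; 1 0 0 0 0 0 0;1 0 0 0 0 0 0'; python3 - <<'E'
import cv2,numpy as np
from workcell import viewer
a=viewer.grab_frame("side")["color"][150:285,190:370,::-1]
b=viewer.grab_frame("wrist")["color"][:,:,::-1]
cv2.imwrite("pics/p1.png",np.hstack([cv2.resize(a,(400,300),interpolation=2),cv2.resize(b,(400,300))]))
E
```

```text
time: 1.8
tcp_pos: [0.5119, 0.289, 0.0661]
eef_rot: [[-0.777, 0.004, 0.629], [0.002, 1.0, -0.004], [-0.629, -0.002, -0.777]]
force: [-0.1, -0.2, 0.4]
gripper_width: 0.0004
finger_force: 0.0
```

View pics/p1.png

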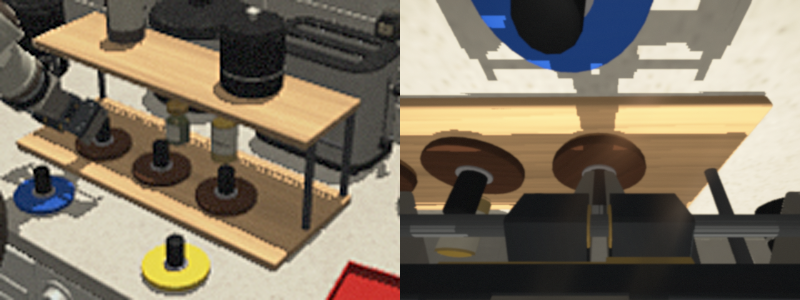

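The side view has the tool at the left lid. In the wrist view the closed fingers (600,200) are centred on the left lid (600,165), with the middle lid to the left. Next I'll press.

```bash
python3 -m crank '1 0 0 -8 0 0 0; 1 0 0 -5 0 0 0;1 0 0 0 0 0 0;1 0 0 0 0 0 0'; for i in 1 ; do python3 -m crank '1 0 0 -3 0 0 0;1 0 0 0 0 0 0;1 0 0 0 0 0 0'; done
```

```text
time: 2.3
tcp_pos: [0.5109, 0.2879, 0.0517]
eef_rot: [[-0.778, 0.004, 0.628], [0.002, 1.0, -0.005], [-0.628, -0.003, -0.778]]
force: [0.5, 0.7, 0.6]
gripper_width: 0.0006
finger_force: 0.0
time: 2.6
tcp_pos: [0.5107, 0.2876, 0.0482]
eef_rot: [[-0.778, 0.005, 0.628], [0.002, 1.0, -0.005], [-0.628, -0.003, -0.778]]
force: [0.3, 0.8, 0.0]
gripper_width: 0.0005
finger_force: 0.0
```

```bash
python3 -m crank '1 0 0 -2 0 0 0;1 0 0 0 0 0 0;1 0 0 0 0 0 0'
```

```text
time: 2.9
tcp_pos: [0.5111, 0.2878, 0.0467]
eef_rot: [[-0.778, 0.004, 0.628], [0.002, 1.0, -0.005], [-0.628, -0.003, -0.778]]
force: [-1.2, -0.5, 3.0]
gripper_width: 0.0002
finger_force: 1.4
```

```bash
python3 -m crank '1 0 0 -1 0 0 0;1 0 0 0 0 0 0;1 0 0 0 0 0 0'
```

```text
time: 3.2
tcp_pos: [0.5113, 0.2878, 0.0463]
eef_rot: [[-0.777, 0.005, 0.629], [0.002, 1.0, -0.005], [-0.629, -0.003, -0.777]]
force: [-5.8, -0.5, 8.7]
gripper_width: 0.0002
finger_force: 4.7
```

```bash
python3 -m crank '1 0 0 -1 0 0 0;1 0 0 0 0 0 0;1 0 0 0 0 0 0'
```

```text
time: 3.5
tcp_pos: [0.5114, 0.2879, 0.0459]
eef_rot: [[-0.777, 0.005, 0.63], [0.002, 1.0, -0.005], [-0.63, -0.003, -0.777]]
force: [-11.2, -4.1, 17.4]
gripper_width: 0.0005
finger_force: 8.7
```

The left lid is steady: the force climbed to 17 N with less than 1 mm of sinking. Next is the middle lid.

```bash
python3 -m crank '1 -5 0 25 0 0 0;1 -5 0 20 0 0 0;1 3 -44 0 0 0 0;1 3 -44 0 0 0 0;1 3 -44 0 0 0 0;1 1 0 -20 0 0 0;1 0 0 -15 0 0 0;1 0 0 0 0 0 0'; python3 -m crank '1 0 0 -4 0 0 0;1 0 0 0 0 0 0;1 0 0 0 0 0 0'
```

```text
time: 4.3
tcp_pos: [0.5072, 0.1737, 0.0507]
eef_rot: [[-0.785, 0.005, 0.62], [0.001, 1.0, -0.006], [-0.62, -0.004, -0.784]]
force: [0.3, 0.1, 0.6]
gripper_width: 0.0005
finger_force: 0.0
time: 4.6
tcp_pos: [0.5095, 0.1749, 0.0501]
eef_rot: [[-0.781, 0.003, 0.625], [0.001, 1.0, -0.004], [-0.625, -0.002, -0.781]]
force: [0.1, -0.7, -0.2]
gripper_width: 0.0005
finger_force: 0.0
```

```bash
python3 -m crank '1 0 0 -3 0 0 0;1 0 0 0 0 0 0;1 0 0 0 0 0 0'
```

```text
time: 4.9
tcp_pos: [0.5095, 0.1749, 0.0471]
eef_rot: [[-0.781, 0.003, 0.625], [0.001, 1.0, -0.004], [-0.625, -0.002, -0.781]]
force: [-0.1, 0.8, 0.5]
gripper_width: 0.0005
finger_force: 0.1
```

A joint-speed limit left it 19 mm short in y, so I'll lift, correct and press.

```bash
python3 -m crank '1 0 0 10 0 0 0;1 2 -19 0 0 0 0;1 0 0 0 0 0 0;1 0 0 -6 0 0 0;1 0 0 -3 0 0 0;1 0 0 0 0 0 0;1 0 0 0 0 0 0'; python3 -m crank '1 0 0 -2 0 0 0;1 0 0 0 0 0 0;1 0 0 0 0 0 0'
```

```text
time: 5.6
tcp_pos: [0.511, 0.1569, 0.0501]
eef_rot: [[-0.784, 0.005, 0.621], [0.001, 1.0, -0.006], [-0.621, -0.004, -0.784]]
force: [0.3, 0.7, 0.4]
gripper_width: 0.0006
finger_force: 0.0
time: 5.9
tcp_pos: [0.511, 0.157, 0.0491]
eef_rot: [[-0.784, 0.006, 0.62], [0.001, 1.0, -0.007], [-0.621, -0.005, -0.784]]
force: [0.0, 0.1, 0.7]
gripper_width: 0.0005
finger_force: 0.0
```

```bash
python3 -m crank '1 0 0 -1 0 0 0;1 0 0 0 0 0 0;1 0 0 0 0 0 0'
```

```text
time: 6.2
tcp_pos: [0.511, 0.1571, 0.0486]
eef_rot: [[-0.785, 0.006, 0.62], [0.002, 1.0, -0.008], [-0.62, -0.005, -0.785]]
force: [0.6, -0.1, -0.2]
gripper_width: 0.0004
finger_force: 0.0
```

```bash
python3 -m crank '1 0 0 -1 0 0 0;1 0 0 0 0 0 0;1 0 0 0 0 0 0'
```

```text
time: 6.5
tcp_pos: [0.5109, 0.1573, 0.048]
eef_rot: [[-0.785, 0.006, 0.619], [0.002, 1.0, -0.008], [-0.619, -0.005, -0.785]]
force: [-0.3, -0.1, -0.3]
gripper_width: 0.0006
finger_force: 0.0
```

```bash
python3 -m crank '1 0 0 -2 0 0 0;1 0 0 0 0 0 0;1 0 0 0 0 0 0'
```

```text
time: 6.8
tcp_pos: [0.5109, 0.1577, 0.047]
eef_rot: [[-0.786, 0.007, 0.619], [0.002, 1.0, -0.009], [-0.619, -0.006, -0.786]]
force: [0.4, -0.3, -0.2]
gripper_width: 0.0002
finger_force: 0.2
```

```bash
python3 -m crank '1 0 0 -1 0 0 0;1 0 0 0 0 0 0;1 0 0 0 0 0 0'
```

```text
time: 7.1
tcp_pos: [0.5108, 0.1579, 0.0464]
eef_rot: [[-0.786, 0.007, 0.618], [0.002, 1.0, -0.009], [-0.618, -0.006, -0.786]]
force: [-0.6, -0.9, 1.6]
gripper_width: 0.0006
finger_force: 0.5
```

```bash
python3 -m crank '1 0 0 -1 0 0 0;1 0 0 0 0 0 0;1 0 0 0 0 0 0'
```

```text
time: 7.4
tcp_pos: [0.5107, 0.1581, 0.0458]
eef_rot: [[-0.787, 0.007, 0.617], [0.001, 1.0, -0.01], [-0.617, -0.007, -0.787]]
force: [-0.4, -0.3, 1.7]
gripper_width: 0.0003
finger_force: 0.8
```

```bash
python3 -m crank '1 0 0 -2 0 0 0;1 0 0 0 0 0 0;1 0 0 0 0 0 0'; python3 -c "
from workcell import manip
s=manip.observe();print(s['joint_pos'],s['effort'])"
```

```text
time: 7.7
tcp_pos: [0.5106, 0.1584, 0.0447]
eef_rot: [[-0.787, 0.008, 0.616], [0.002, 1.0, -0.011], [-0.616, -0.008, -0.787]]
force: [-1.7, -0.1, 0.7]
gripper_width: 0.0003
finger_force: 0.8
[  7.31268755  -0.63452333 134.49747885 -31.5836377    9.80060778
 -52.92922507] [-8.98585143e-02 -2.32651573e+01 -2.41942835e+01 -2.54106615e-01
 -1.87298488e+00  3.67112691e-03]
```

```bash
python3 -m crank '1 0 0 -2 0 0 0;1 0 0 0 0 0 0;1 0 0 0 0 0 0'
```

```text
time: 8.0
tcp_pos: [0.5106, 0.1588, 0.0435]
eef_rot: [[-0.788, 0.008, 0.615], [0.001, 1.0, -0.012], [-0.616, -0.008, -0.788]]
force: [-1.8, -0.2, 1.6]
gripper_width: 0.0005
finger_force: 0.9
```

The middle lid rocks: 3 mm of sinking at about 1.5 N. Joint 5 is at its limit, so I'll back off, ease the tilt to about 31° and finish the press.

```bash
python3 -m crank '1 0 0 8 0 0 0;1 0 0 0 0 4 0;1 0 0 0 0 4 0;1 0 0 0 0 0 0;1 0 0 0 0 0 0'; python3 -c "
from workcell import manip
s=manip.observe();print(s['joint_pos'])"
```

```text
time: 8.5
tcp_pos: [0.5108, 0.1586, 0.0516]
eef_rot: [[-0.865, 0.008, 0.501], [0.002, 1.0, -0.012], [-0.501, -0.01, -0.865]]
force: [0.1, -0.2, 0.1]
gripper_width: 0.0004
finger_force: 0.0
[  6.70093995  -0.40341578 129.27529786 -11.02506713  21.6542998
 -73.81906754]
```

```bash
python3 -m crank '1 0 0 -4 0 0 0;1 0 0 -3 0 0 0;1 0 0 0 0 0 0;1 0 0 0 0 0 0;1 0 0 0 0 0 0'; python3 -m crank '1 0 0 -2 0 0 0;1 0 0 0 0 0 0;1 0 0 0 0 0 0'
```

```text
time: 9.0
tcp_pos: [0.5104, 0.1588, 0.0445]
eef_rot: [[-0.866, 0.007, 0.5], [0.002, 1.0, -0.012], [-0.5, -0.009, -0.866]]
force: [-1.1, 0.2, 2.0]
gripper_width: 0.0006
finger_force: 0.9
time: 9.3
tcp_pos: [0.5107, 0.1588, 0.0427]
eef_rot: [[-0.866, 0.007, 0.5], [0.002, 1.0, -0.012], [-0.5, -0.009, -0.866]]
force: [-1.2, 0.0, 1.1]
gripper_width: 0.0006
finger_force: 0.7
```

```bash
python3 -m crank '1 0 0 -1.5 0 0 0;1 0 0 0 0 0 0;1 0 0 0 0 0 0'
```

```text
time: 9.6
tcp_pos: [0.511, 0.1589, 0.0418]
eef_rot: [[-0.866, 0.007, 0.501], [0.001, 1.0, -0.012], [-0.501, -0.009, -0.866]]
force: [-6.7, -0.7, 9.2]
gripper_width: 0.0007
finger_force: 5.2
```

```bash
python3 -m crank '1 0 0 -1 0 0 0;1 0 0 0 0 0 0;1 0 0 0 0 0 0'
```

```text
time: 9.9
tcp_pos: [0.5112, 0.159, 0.0415]
eef_rot: [[-0.865, 0.007, 0.501], [0.001, 1.0, -0.012], [-0.501, -0.01, -0.865]]
force: [-14.1, -1.2, 18.5]
gripper_width: 0.0004
finger_force: 10.3
```

The middle lid is the rocker: it sank about 5 mm under 2 N and then went firm. The task says to press all three, so the right lid is next.

```bash
python3 -m crank '1 0 0 3 0 0 0;1 0 0 4 0 0 0;1 -5 0 20 0 0 0;1 -5 0 20 0 0 0;1 4 -30 0 0 0 0;1 4 -30 0 0 0 0;1 4 -30 0 0 0 0;1 3 -30 0 0 0 0'; python3 -m crank '1 0 -15 0 0 0 0;1 0 0 0 0 0 0;1 0 0 0 0 0 0'
```

```text
time: 10.7
tcp_pos: [0.5158, 0.0377, 0.0874]
eef_rot: [[-0.866, 0.007, 0.501], [0.001, 1.0, -0.012], [-0.501, -0.009, -0.866]]
force: [-0.4, 1.0, 0.2]
gripper_width: 0.0004
finger_force: 0.0
time: 11.0
tcp_pos: [0.5155, 0.0238, 0.087]
eef_rot: [[-0.866, 0.008, 0.5], [0.003, 1.0, -0.012], [-0.5, -0.009, -0.866]]
force: [-0.0, 1.6, -0.2]
gripper_width: 0.0006
finger_force: 0.0
```

```bash
python3 -m crank '1 0 0 -20 0 0 0;1 0 0 -12 0 0 0;1 0 0 -5 0 0 0;1 0 0 0 0 0 0;1 0 0 0 0 0 0'; python3 -m crank '1 0 0 -2 0 0 0;1 0 0 0 0 0 0;1 0 0 0 0 0 0'
```

```text
time: 11.5
tcp_pos: [0.516, 0.0243, 0.0506]
eef_rot: [[-0.866, 0.006, 0.5], [0.001, 1.0, -0.011], [-0.5, -0.009, -0.866]]
force: [0.2, -0.2, 0.4]
gripper_width: 0.0004
finger_force: 0.0
time: 11.8
tcp_pos: [0.5159, 0.0238, 0.0485]
eef_rot: [[-0.866, 0.007, 0.5], [0.002, 1.0, -0.012], [-0.5, -0.009, -0.866]]
force: [0.8, -0.4, 0.6]
gripper_width: 0.0007
finger_force: 0.0
```

```bash
python3 -m crank '1 0 0 -1.5 0 0 0;1 0 0 0 0 0 0;1 0 0 0 0 0 0'
```

```text
time: 12.1
tcp_pos: [0.5158, 0.0237, 0.0467]
eef_rot: [[-0.866, 0.007, 0.5], [0.002, 1.0, -0.012], [-0.5, -0.009, -0.866]]
force: [0.4, -0.6, -0.8]
gripper_width: 0.0008
finger_force: 0.1
```

```bash
python3 -m crank '1 0 0 -1 0 0 0;1 0 0 0 0 0 0;1 0 0 0 0 0 0'
```

```text
time: 12.4
tcp_pos: [0.5161, 0.0237, 0.0462]
eef_rot: [[-0.866, 0.007, 0.501], [0.001, 1.0, -0.012], [-0.501, -0.01, -0.866]]
force: [-3.1, -0.5, 6.0]
gripper_width: 0.0003
finger_force: 2.9
```

```bash
python3 -m crank '1 0 0 -1 0 0 0;1 0 0 0 0 0 0;1 0 0 0 0 0 0'
```

```text
time: 12.7
tcp_pos: [0.5163, 0.0237, 0.0458]
eef_rot: [[-0.865, 0.007, 0.501], [0.001, 1.0, -0.012], [-0.501, -0.01, -0.865]]
force: [-11.7, -0.8, 16.1]
gripper_width: 0.0005
finger_force: 8.2
```

The right lid is steady too. I'll back out, open the fingers and go in front of the middle knob.

```bash
python3 -m crank '1 -5 0 15 0 0 0;1 -10 0 30 0 0 0;-1 0 10 20 0 -2.5 0;-1 4 30 0 0 -2.5 0;-1 4 30 0 0 0 0;-1 4 30 0 0 0 0;-1 4 33 0 0 0 0;-1 0 0 0 0 0 0'; python3 -m crank '-1 0 0 0 0 0 0;-1 0 0 0 0 0 0'; python3 - <<'E'
import cv2,numpy as np
from workcell import viewer,manip
print(manip.observe()["joint_pos"])
a=viewer.grab_frame("top")["color"][125:275,150:350,::-1]
b=viewer.grab_frame("wrist")["color"][:,:,::-1]
cv2.imwrite("pics/p2.png",np.hstack([cv2.resize(a,(400,300),interpolation=2),cv2.resize(b,(400,300))]))
E
```

```text
time: 13.5
tcp_pos: [0.5165, 0.1601, 0.1097]
eef_rot: [[-0.819, 0.003, 0.574], [-0.002, 1.0, -0.009], [-0.574, -0.008, -0.819]]
force: [-0.3, -0.8, -0.3]
gripper_width: 0.0463
finger_force: 0.0
time: 13.7
tcp_pos: [0.5163, 0.1561, 0.1092]
eef_rot: [[-0.82, 0.009, 0.573], [0.002, 1.0, -0.012], [-0.573, -0.009, -0.82]]
force: [0.3, -0.3, 0.0]
gripper_width: 0.0624
finger_force: 0.0
[  6.61903825  -9.14206461 131.0134506  -11.15928799  23.82951848
 -74.21329237]
```

View pics/p2.png

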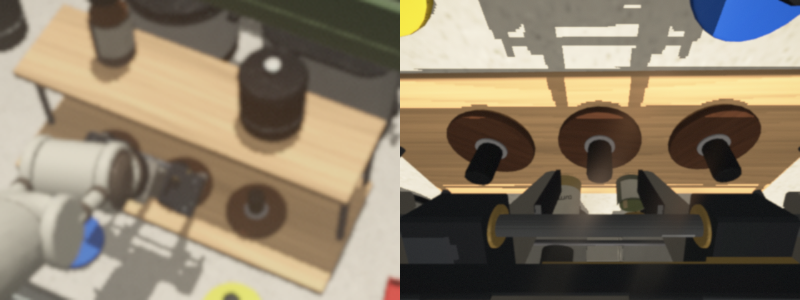

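The wrist view has the middle knob (600,155) centred between the fingers, with the three lids where they were. I'll advance along the tool axis and close.

```bash
python3 -m crank '-1 11 0 -14 0 0 0;-1 10 0 -14 0 0 0;-1 10 0 -14 0 0 0;-1 10 0 -13 0 0 0;-1 0 0 0 0 0 0;-1 0 0 0 0 0 0'; python3 - <<'E'
import cv2,numpy as np
from workcell import viewer,manip
print(manip.observe()["joint_pos"])
a=viewer.grab_frame("side")["color"][150:285,190:370,::-1]
b=viewer.grab_frame("wrist")["color"][:,:,::-1]
cv2.imwrite("pics/p3.png",np.hstack([cv2.resize(a,(400,300),interpolation=2),cv2.resize(b,(400,300))]))
E
```

```text
time: 14.4
tcp_pos: [0.5574, 0.156, 0.0546]
eef_rot: [[-0.82, 0.009, 0.573], [0.003, 1.0, -0.013], [-0.573, -0.009, -0.82]]
force: [0.7, 0.4, 0.5]
gripper_width: 0.0923
finger_force: 0.0
[  5.92828603   4.40922235 126.0358673  -15.70721922  15.34913026
 -69.80965053]
```

View pics/p3.png

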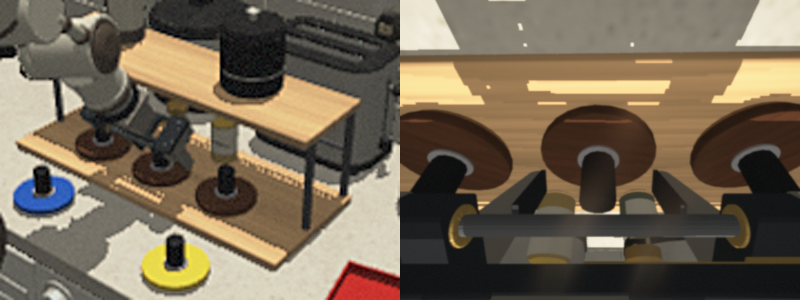

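The knob (600,180) is between the fingertips and centred. Closing.

```bash
python3 -m crank '1 0 0 0 0 0 0;1 0 0 0 0 0 0;1 0 0 0 0 0 0;1 0 0 0 0 0 0;1 0 0 0 0 0 0;1 0 0 0 0 0 0;1 0 0 0 0 0 0'; python3 -m crank '1 0 0 5 0 0 0;1 0 0 5 0 0 0;1 0 0 0 0 0 0'
```

```text
time: 15.2
tcp_pos: [0.5576, 0.1569, 0.0546]
eef_rot: [[-0.819, 0.008, 0.573], [0.001, 1.0, -0.012], [-0.574, -0.009, -0.819]]
force: [0.8, 0.9, -0.2]
gripper_width: 0.0382
finger_force: 0.0
time: 15.5
tcp_pos: [0.5578, 0.1569, 0.0653]
eef_rot: [[-0.819, 0.008, 0.574], [0.002, 1.0, -0.012], [-0.574, -0.009, -0.819]]
force: [0.1, -0.4, -2.3]
gripper_width: 0.0274
finger_force: 29.9
```

```bash
python3 -m crank '1 -6 0 8 0 0 0;1 -8 0 12 0 0 0;1 -12 0 18 0 0 0;1 -13 0 19 0 0 0;1 -14 0 20 0 0 0;1 -12 0 10 0 0 0;1 0 0 0 0 0 0;1 0 0 0 0 0 0'; python3 - <<'E'
import cv2,numpy as np
from workcell import viewer,manip
print(manip.observe()["joint_pos"])
a=viewer.grab_frame("side")["color"][110:290,170:410,::-1]
b=viewer.grab_frame("wrist")["color"][:,:,::-1]
cv2.imwrite("pics/p4.png",np.hstack([cv2.resize(a,(400,300),interpolation=2),cv2.resize(b,(400,300))]))
E
```

```text
time: 16.3
tcp_pos: [0.4925, 0.1568, 0.1513]
eef_rot: [[-0.819, 0.008, 0.573], [0.002, 1.0, -0.012], [-0.573, -0.009, -0.819]]
force: [0.4, 1.1, -2.9]
gripper_width: 0.0272
finger_force: 29.9
[  7.18317838 -18.31047286 132.73214739  -9.2545626   31.19888846
 -76.07457039]
```

View pics/p4.png

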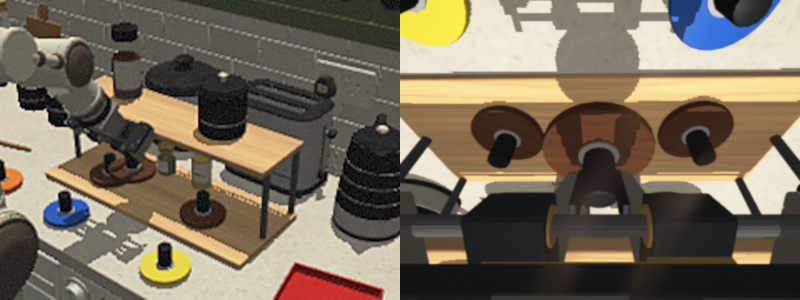

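The lid is held and level, clear of the rack. I'll carry it to the tray.

```bash
python3 -m crank '1 -15 0 0 0 0 0;1 -15 -15 0 0 0 0;1 0 -30 0 0 0 0;1 0 -30 0 0 0 0;1 0 -30 0 0 0 0;1 0 -30 0 0 0 0;1 0 -30 0 0 0 0;1 0 -30 0 0 0 0'; python3 -c "
from workcell import manip
s=manip.observe();print(s['joint_pos'])"
```

```text
time: 17.2
tcp_pos: [0.4623, -0.0397, 0.151]
eef_rot: [[-0.82, 0.009, 0.573], [0.002, 1.0, -0.012], [-0.573, -0.009, -0.82]]
force: [0.3, -0.5, -2.4]
gripper_width: 0.0273
finger_force: 29.9
[ -31.9611563   -34.1319397   142.7972452    25.33453234   43.21501158
 -135.90556611]
```

```bash
python3 -m crank '1 0 -30 0 0 0 0;1 0 -30 0 0 0 0;1 0 -30 0 0 0 0;1 0 -30 0 0 0 0;1 0 -30 0 0 0 0;1 0 -30 0 0 0 0;1 0 -30 0 0 0 0;1 0 -30 0 0 0 0'; python3 -c "
from workcell import manip
s=manip.observe();print(s['joint_pos'])"
```

```text
time: 18.0
tcp_pos: [0.4638, -0.2783, 0.1522]
eef_rot: [[-0.823, 0.014, 0.567], [0.008, 1.0, -0.013], [-0.568, -0.007, -0.823]]
force: [0.7, -0.8, -1.5]
gripper_width: 0.027
finger_force: 29.9
[ -61.24092628  -10.09330978  125.96727641   38.5328295    52.02409721
 -171.62554611]
```

Joint 6 is at its limit, so I'll yaw the tool with the arm to relieve it and go on over the tray.

```bash
python3 -m crank '1 0 0 0 0 0 -6;1 0 0 0 0 0 -8;1 3 -9 0 0 0 -8;1 3 -10 0 0 0 -8;1 3 -10 0 0 0 -5;1 0 0 0 0 0 0;1 0 0 0 0 0 0'; python3 - <<'E'
import cv2,numpy as np
from workcell import viewer,manip
print(manip.observe()["joint_pos"])
a=viewer.grab_frame("side")["color"][200:350,270:470,::-1]
b=viewer.grab_frame("top")["color"][200:350,270:470,::-1]
cv2.imwrite("pics/p5.png",np.hstack([cv2.resize(a,(400,300),interpolation=2),cv2.resize(b,(400,300),interpolation=2)]))
E
```

```text
time: 18.7
tcp_pos: [0.4724, -0.303, 0.1522]
eef_rot: [[-0.688, 0.557, 0.465], [0.456, 0.83, -0.321], [-0.565, -0.008, -0.825]]
force: [-0.1, -0.3, -2.1]
gripper_width: 0.0274
finger_force: 29.9
[ -49.94104578  -12.24857181  127.68654329   16.35181369   32.16729948
 -117.58549946]
```

View pics/p5.png

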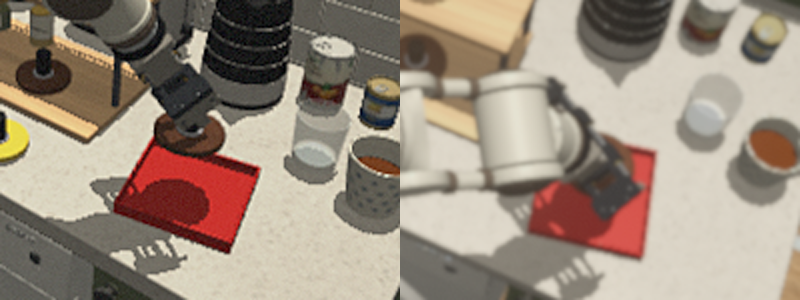

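The lid is level above the tray. By calculation it is about 12 mm short in y, so I'll correct and lower.

```bash
python3 -m crank '1 1 -12 -15 0 0 0;1 0 0 -20 0 0 0;1 0 0 -20 0 0 0;1 0 0 -18 0 0 0;1 0 0 -10 0 0 0;1 0 0 -5 0 0 0;1 0 0 0 0 0 0;1 0 0 0 0 0 0'; python3 -m crank '1 0 0 -4 0 0 0;1 0 0 -3 0 0 0;1 0 0 0 0 0 0'
```

```text
time: 19.6
tcp_pos: [0.4737, -0.3161, 0.0661]
eef_rot: [[-0.685, 0.559, 0.467], [0.456, 0.829, -0.324], [-0.568, -0.009, -0.823]]
force: [-0.9, -0.1, -2.1]
gripper_width: 0.0273
finger_force: 29.9
time: 19.9
tcp_pos: [0.4734, -0.3152, 0.058]
eef_rot: [[-0.686, 0.559, 0.466], [0.457, 0.829, -0.322], [-0.567, -0.008, -0.824]]
force: [-0.3, -0.7, -2.9]
gripper_width: 0.0273
finger_force: 29.9
```

```bash
python3 -m crank '1 0 0 -3 0 0 0;1 0 0 0 0 0 0;1 0 0 0 0 0 0'
```

```text
time: 20.2
tcp_pos: [0.4736, -0.3155, 0.0553]
eef_rot: [[-0.686, 0.559, 0.466], [0.457, 0.829, -0.323], [-0.567, -0.009, -0.824]]
force: [-0.9, -0.5, -2.8]
gripper_width: 0.0275
finger_force: 29.9
```

```bash
python3 -m crank '1 0 0 -3 0 0 0;1 0 0 0 0 0 0;1 0 0 0 0 0 0'
```

```text
time: 20.5
tcp_pos: [0.4735, -0.3155, 0.0523]
eef_rot: [[-0.686, 0.559, 0.466], [0.457, 0.829, -0.323], [-0.567, -0.008, -0.824]]
force: [-0.0, 0.2, -2.3]
gripper_width: 0.027
finger_force: 29.9
```

```bash
python3 -m crank '1 0 0 -2 0 0 0;1 0 0 0 0 0 0;1 0 0 0 0 0 0'
```

```text
time: 20.8
tcp_pos: [0.4735, -0.3155, 0.0503]
eef_rot: [[-0.686, 0.559, 0.466], [0.457, 0.829, -0.323], [-0.567, -0.008, -0.824]]
force: [0.7, 0.8, -1.9]
gripper_width: 0.0273
finger_force: 29.9
```

```bash
python3 -m crank '1 0 0 -2 0 0 0;1 0 0 0 0 0 0;1 0 0 0 0 0 0'
```

```text
time: 21.1
tcp_pos: [0.4739, -0.316, 0.049]
eef_rot: [[-0.685, 0.559, 0.467], [0.456, 0.829, -0.324], [-0.568, -0.009, -0.823]]
force: [-1.5, 1.6, 1.7]
gripper_width: 0.0277
finger_force: 29.9
```

It has touched down. I'll release and draw back along the tool axis.

```bash
python3 -m crank '0 0 0 0 0 0 0;0 0 0 0 0 0 0;0 0 0 0 0 0 0;-0.2 0 0 0 0 0 0;-0.2 0 0 0 0 0 0;-0.2 0 0 0 0 0 0'; python3 -m crank '-0.2 -5 3 8 0 0 0;-0.2 -9 6 16 0 0 0;-0.2 -14 10 25 0 0 0;-0.2 -19 13 33 0 0 0;-0.2 -19 13 33 0 0 0;-0.2 -10 7 20 0 0 0;-0.2 0 0 0 0 0 0;-0.2 0 0 0 0 0 0'; python3 - <<'E'
import cv2,numpy as np
from workcell import viewer
a=viewer.grab_frame("side")["color"][150:350,190:457,::-1]
b=viewer.grab_frame("top")["color"][150:350,190:457,::-1]
cv2.imwrite("pics/p6.png",np.hstack([cv2.resize(a,(400,300),interpolation=2),cv2.resize(b,(400,300),interpolation=2)]))
E
```

```text
time: 21.7
tcp_pos: [0.4735, -0.3155, 0.0484]
eef_rot: [[-0.686, 0.559, 0.466], [0.457, 0.829, -0.323], [-0.567, -0.009, -0.824]]
force: [0.9, -0.3, 0.1]
gripper_width: 0.055
finger_force: 0.0
time: 22.5
tcp_pos: [0.3977, -0.2638, 0.1833]
eef_rot: [[-0.685, 0.56, 0.466], [0.456, 0.829, -0.324], [-0.568, -0.009, -0.823]]
force: [-1.1, -0.1, -1.0]
gripper_width: 0.0551
finger_force: 0.0
```

View pics/p6.png

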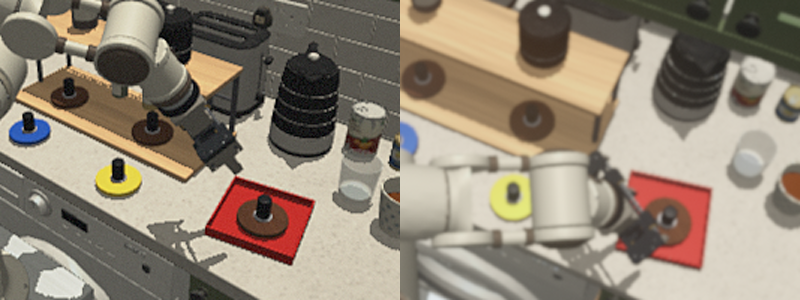

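The lid sits flat and centred in the tray at (262,217) in the side view. The two steady lids are still on the rack and the gripper is clear.

```bash
python3 -m crank '-0.2 0 0 0 0 0 0;-0.2 0 0 0 0 0 0;-0.2 0 0 0 0 0 0'; python3 -c "
from workcell import workorder
print(workorder.finish_job())"
```

```text
time: 22.9
tcp_pos: [0.3975, -0.2633, 0.1825]
eef_rot: [[-0.686, 0.559, 0.465], [0.458, 0.829, -0.322], [-0.566, -0.008, -0.825]]
force: [0.8, -0.0, 0.0]
gripper_width: 0.0551
finger_force: 0.0
the job is handed in; nothing more can be done
None
```

The middle lid rocked; it now lies flat and released in the red tray, the two steady lids are still on the rack, and the job is handed in at about 23 s; the hand-in returned no verdict, and joint 6 briefly reached its range limit (read -171.626 against -171.62) during the carry.

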